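# Fetch the white gauge block from the slide-covered case

## Task

Slide the loose cover plate of the gauge case aside by pressing a fingertip on its rubber thumb pad and dragging it, see which pocket holds the white gauge block, lift that block out and stand it upright on the granite surface plate, clear of its edges, without dropping it. Then slide the cover fully shut again to keep the dust off the two gauges that stay in their pockets, and let go of everything. Keep the cover in its grooves, and leave the other blocks and the tools on the bench where they are.

Things in the scene. Friction and masses are not known exactly. Their poses are not given: they have to be found in the camera images.
- case: fixed wooden gauge case, 118 mm across (its x), 231 mm long (its y, -114 to +117 mm), 47.5 mm high. Origin on the bench, where the gauge well (y -108 to 0, 94 mm wide inside) meets the flat parking deck (y 0 to 111, 37 mm high); z up. The cover runs along y on smooth ledges 38 mm high, under lip strips (44.5 to 47.5 mm high, 97 mm apart); end walls at y -108 and +111 mm, 42 mm high, stop it
- pocket_mid (a point): middle of the bottom of the middle pocket (case x 0, y -56 mm, 5 mm above the bench), axes as the case's. The well's floor is 12 mm high; its three pockets are sunk 7 mm into it, 37 mm along x by 11 mm along y, in a row along y at y -88, -56 and -24 mm of the case
- cover: loose steel plate over the well, 104 (x) x 108 (y) x 4 mm, 0.16 kg, axes as the case's, origin amid its underside. No handle or free edge; two leaf springs under the lips hold it snug, some 4 N to slide. Press 10 to 20 N on the pad (less slips) and drag along y. Shut: origin at y -54 mm of the case; opens towards +y, at most to +57 mm. Starts shut or up to 8 mm open
- pad (a point): centre of the top of the cover's black ribbed rubber thumb pad, 46 mm (x) by 34 mm (y), amid the cover; 5.5 mm above the cover's underside, 43.5 mm above the bench, and 1.5 mm above the plate round it
- white_block: the white gauge block wanted (its origin is the middle of its foot; use white_mid to grasp it)
- white_mid (a point): centre of the white gauge block, 9 mm (its x) by 35 mm (its y) by 30 mm high (z), 0.11 kg, standing in one of the three pockets, any of them, under the cover, with its 35 mm length along the case's x. The point is 15 mm above its foot; in the pocket its top is 35 mm above the bench
- steel_mid (a point): centre of the silver-grey gauge block, 9 x 35 x 26 mm high, in another pocket, standing the same way; it stays there
- dark_mid (a point): centre of the near-black gauge block, 9 x 35 x 22 mm high, in the third pocket, standing the same way; it stays there
- surface_plate: grey granite surface plate, 110 mm (x) by 140 mm (y), fixed, its top 30 mm above the bench; origin on the bench under its middle
- plate_top (a point): middle of the top face of the surface plate, axes as the plate's
- marker_blue: blue marker pen lying on the bench near its front edge, 17 x 133 x 18 mm; stays there
- hex_key: black hex key lying on the bench, 27 x 73 x 4 mm; stays there
- screwdriver: red-handled screwdriver lying behind the surface plate, 25 x 171 x 27 mm; stays there

How it is judged:
By the outcome, as a careful person would: the job done as asked, in the order asked, and still so for the second after the job is handed in, with the robot touching nothing.
It also fails if it takes over 72 s, if anything falls off the work surface, if the arm or the gripper's body presses on something with over 40 N, if the wrist force passes 120 N, or if a joint passes its speed limit or range.

## Robot

A 7-joint arm with a two-finger parallel gripper is mounted at the origin on a cart in front of the work surface, level with it; the furniture and walls round the work are solid. World frame = base frame: x ahead of the robot, y to its left, z up, the work surface at z = 0. Lengths are in m, angles in rad, forces in N, time in s.
With the tool pointing down it reaches from about 0.4 to 0.85 m from the base axis. Payload 4.5 kg.
Tool frame: the origin (TCP) lies at the very end of the fingers, on their centre line; the grasp point (between the pads) lies 19 mm behind it (ctrl.tcp_to_grasp is the distance from the TCP to the grasp point, in m); z points along the fingers, y is the line along which they close (so a half turn about z gives the same grasp; the last joint's range is limited). The gripper opens to 88 mm and grips with 3 to 60 N. Pads are 18 mm wide; open, the fingers measure 123 mm over their backs; the gripper's body (75 mm by 187 mm) begins 45 mm behind the grasp point.
Start: joints at [-1.254, 0.689, -0.195, 1.565, 0.157, 0.902, -0.215], TCP at [0.174, 0.6, 0.239] pointing down, gripper open.
Joint ranges: [-3.01, 3.01], [-0.46, 2.08], [-1.47, 1.51], [0.13, 2.56], [-1, 4.14], [0.04, 2.09], [-2.66, 2.66]. Speed limits (rad/s): [2.57, 2.57, 3.14, 3.14, 3.14, 3.14, 3.14].

## Interface

Orientations are given as a 3x3 rotation matrix whose columns are the frame's x, y, z axes.
In Python, from rig import ctrl gives the robot as it stands. The module is installed in compiled form; this text tells all that it offers.
- The arm moves only by the tool arm_command, never from a script. Its argument "series" is a list that holds one entry, the list of rows, each a list of 5 numbers: the gripper's target within -1 to 1 (shut at 1, half-way at 0, fully open at -1), then the shift along the world's x, y, z in mm, then the turn about the world's z in rad. In form: [[[grip, x, y, z, spin], ...]]. A call has 1 to 5 rows; each row is the pose to reach, as a shift and turn from the pose commanded when the call began; what a row does not reach only later rows make up. A row lasts 1/12 s, in which the tool goes at most 41.7 mm and 7.16 degrees, less where a joint would pass 70% of its speed; a pose out of reach is approached as far as the arm can. A call with a gripper value outside its range is refused whole. The fingers move at their own pace and stop on an object; the grip force is fixed at half the most. Time passes only in rows, so rows that repeat a pose let the fingers close. It gives the time, the measured TCP pose, the force, the opening and the grip force at its end, in the units of the state.
- ctrl.get_obs(): the state, without advancing time (a new reading comes with each control period).
- ctrl.read_camera(name): name is "scene" or "top" or "wrist"; returns (picture, depth): 420x560x3 uint8, red, green, blue; 420x560 float32, m along the optical axis (not along the pixel's ray), 0 where there is no reading.
- ctrl.camera_params(name): a dict with "fx", "fy", "cx", "cy" (pixels), "view" (4x4, takes a point from world to camera coordinates). Camera axes: x right, y down, z forward; pixel columns grow to the right and rows downward; lengths in m; the calibration is good to about 2 mm. A picture is of the moment at which its call begins: read the wrist's pose just before it. camera_params takes no time and is no camera call; for the wrist camera it gives the pose at the moment of the call.
- ctrl.finish_job(): hands the job in; it is judged then, once.
The state is a dict: "time": time; "qpos": joint angles; "joint_vel": joint speeds; "joint_torque": joint torques, N m; "eef_pos": TCP position; "orientation": TCP orientation; "wrist_force": force on the tool from outside, world axes, zero at the start; "ft_torque": the same for the moment, N m; "opening": opening from 0.0 (shut) to 1.0 (fully open); "grasp_force": force on a finger pad.
Only numpy, scipy, OpenCV 4.12 (cv2) and the standard library are available. Lean on these libraries where they do the work, as an engineer would, in place of code of your own. Each camera call takes 0.05 s, during which the arm holds its last target. There are 200 camera calls.

## Working session

There is one attempt and no reset: what is moved stays moved. The work goes in short steps, Python scripts to look and compute and a tool call to move; the robot and the scene stay as the last step left them, time stands still between calls to the robot, and variables do not carry over. Pictures are saved under pics/ and viewed, at most 10 in all, crops included, and the job is handed in when it is done.

Besides the shell and the picture viewer there is one more tool, called after "Emit:" as name(argument=value, ...) on one line, values as JSON. arm_command: Moves the arm, as the interface text tells. Its arguments: {"type":"object","properties":{"series":{"type":"array"}},"required":["series"]}

```bash
mkdir -p pics; cat > h.py <<'E'
import numpy as np,cv2
from rig import ctrl
def cam(n):
    p=ctrl.camera_params(n); return p
def ray(p,u,v,z):
    V=np.array(p["view"]);R=V[:3,:3];t=V[:3,3];c=-R.T@t
    d=R.T@np.array([(u-p["cx"])/p["fx"],(v-p["cy"])/p["fy"],1]);return c+d*(z-c[2])/d[2]
def proj(p,X):
    V=np.array(p["view"]);q=V[:3,:3]@np.array(X)+V[:3,3];return q[0]/q[2]*p["fx"]+p["cx"],q[1]/q[2]*p["fy"]+p["cy"]
def save(n,f):
    p=cam(n);im,d=ctrl.read_camera(n);cv2.imwrite(f"pics/{f}.png",im[:,:,::-1]);np.savez(f"{f}.npz",im=im,d=d);return p,im,d
E
python3 - <<'E'
from h import *
o=ctrl.get_obs();print(o["time"],o["eef_pos"],np.round(o["orientation"],3).tolist(),o["wrist_force"],o["opening"],ctrl.tcp_to_grasp)
for n in("scene","top"):
    p,im,d=save(n,n+"0");print(n,p)
a=cv2.imread("pics/scene0.png");b=cv2.imread("pics/top0.png")
E
```

```text
0.0 [0.1742878  0.59954931 0.23791866] [[-0.96, 0.279, -0.0], [0.279, 0.96, -0.002], [-0.0, -0.002, -1.0]] [ 0.50961288 -0.2938358  -0.54734234] 1.002133661281375 0.0187
scene {'fx': 406.70455618136714, 'fy': 406.70455618136714, 'cx': 284.34572245770096, 'cy': 209.99867533614042, 'view': array([[ 0.86302871, -0.50500901,  0.01213863, -0.49861141],
       [-0.24423365, -0.43817332, -0.8650746 ,  0.17188727],
       [ 0.44218929,  0.74361956, -0.50149635,  0.8868891 ],
       [ 0.        ,  0.        ,  0.        ,  1.        ]])}
top {'fx': 449.13141856880975, 'fy': 449.13141856880975, 'cx': 278.76393134897444, 'cy': 207.9924085370978, 'view': array([[ 0.02169674, -0.99974593,  0.0061098 , -0.08238355],
       [-0.99751095, -0.02205753, -0.06697293,  0.5202748 ],
       [ 0.06709068, -0.0046415 , -0.99773609,  1.20063478],
       [ 0.        ,  0.        ,  0.        ,  1.        ]])}
```

View pics/top0.png

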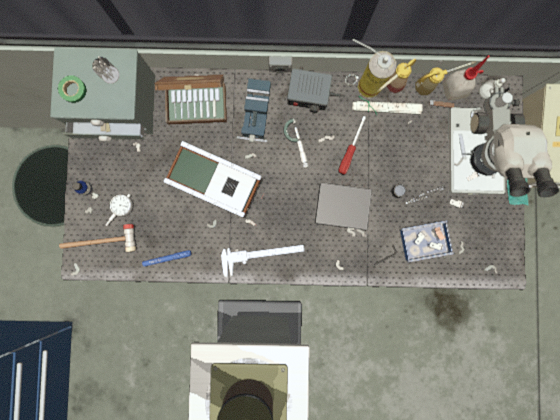

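View pics/scene0.png

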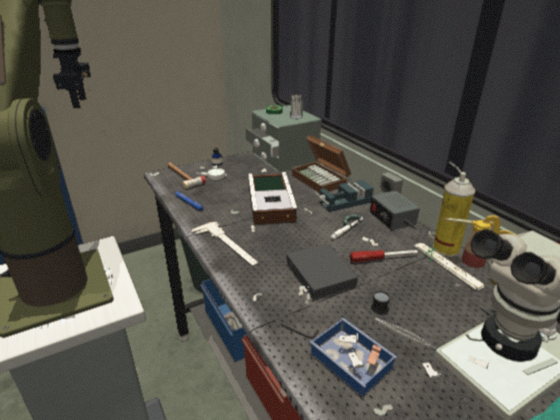

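The top view shows the case at about (213,180): green parking deck to the upper left, steel cover with its black pad at (230,187). The granite plate is at (343,206), the hex key near (385,257), the screwdriver at (352,147) and the marker at (167,258).

```bash
python3 - <<'E'
from h import *
p=cam("top");z=np.load("top0.npz");im=z["im"].astype(int);d=z["d"]
def reg(mask,box,zz,name):
    m=np.zeros(mask.shape,np.uint8);x0,y0,x1,y1=box;m[y0:y1,x0:x1]=mask[y0:y1,x0:x1]
    n,l,s,c=cv2.connectedComponentsWithStats(m);k=1+np.argmax(s[1:,4]);
    cs,_=cv2.findContours((l==k).astype(np.uint8),0,1);r=cv2.minAreaRect(max(cs,key=cv2.contourArea))
    P=[ray(p,u,v,zz)[:2] for u,v in cv2.boxPoints(r)];P=np.array(P)
    print(name,s[k],r,"ctr",np.round(P.mean(0),4));
    for a,b in((0,1),(1,2)):
        e=P[b]-P[a];print("  edge",np.round(np.linalg.norm(e),4),"ang",round(np.degrees(np.arctan2(e[1],e[0])),1))
g=im.sum(2)
reg(g<250,(215,170,246,202),.0435,"pad")
R,G,B=im[...,0],im[...,1],im[...,2]
reg((G>R+8)&(g<300),(165,140,225,210),.037,"deck")
reg((g>420),(160,140,265,218),.0475,"white")
print(im[206,343],im[180,290])
reg((g>255)&(g<420),(312,180,374,232),.03,"plate")
reg((B>R+40),(140,245,195,270),.01,"marker")
for u,v in((343,206),(230,187),(195,170)):
    D=d[v,u];V=p["view"];X=V[:3,:3].T@(np.array([(u-p["cx"])/p["fx"]*D,(v-p["cy"])/p["fy"]*D,D])-V[:3,3]);print(u,v,X)
cv2.imwrite("pics/c1.png",cv2.resize(z["im"][135:240,155:385,::-1],None,fx=3.4,fy=3.4,interpolation=cv2.INTER_CUBIC))
E
```

```text
pad [222 178  16  18 118] ((229.76585388183594, 186.50732421875), (10.336769104003906, 14.806722640991211), 24.775142669677734) ctr [0.5747 0.0608]
  edge 0.0395 ang -23.0
  edge 0.0276 ang -113.6
deck [182 149   2   2   2] ((182.5, 149.5), (1.4142135381698608, 0.0), 135.0) ctr [0.6726 0.1914]
  edge 0.0 ang 0.0
  edge 0.0038 ang 137.0
white [ 163  141   99   76 2223] ((211.83755493164062, 178.36358642578125), (87.84310913085938, 46.1749382019043), 24.07550048828125) ctr [0.5951 0.1087]
  edge 0.1231 ang -21.8
  edge 0.2349 ang -112.9
[166 163 157] [131 127 118]
plate [ 312  180   62   52 1130] ((342.4999694824219, 205.49998474121094), (60.99999237060547, 50.99999237060547), -0.0) ctr [ 0.5319 -0.2421]
  edge 0.1374 ang 1.0
  edge 0.1648 ang -88.7
marker [142 250  49  16 259] ((166.2058868408203, 258.32354736328125), (6.063390731811523, 49.71980285644531), 75.96376037597656) ctr [0.3793 0.2304]
  edge 0.1338 ang -74.7
  edge 0.0164 ang -164.0
343 206 [ 0.53046766 -0.24375211  0.02791574]
230 187 [0.57321295 0.06001223 0.04460152]
195 170 [0.61832514 0.1565959  0.0333283 ]
```

View pics/c1.png

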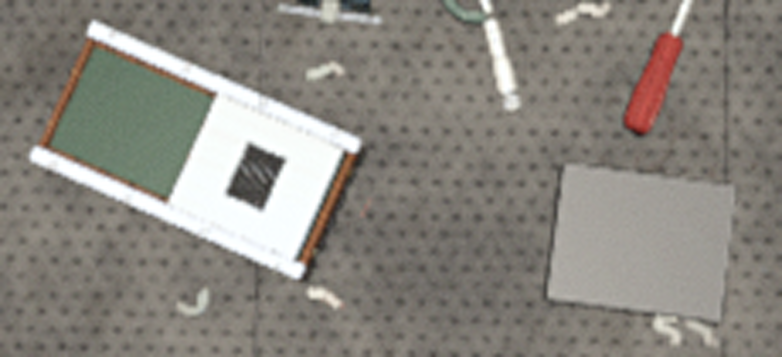

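Pad at about (0.575, 0.061), case yaw about -22.9°, cover about 3–4 mm open. I'm moving there with the fingers closed, then looking close up.

Emit:
arm_command(series=[[[1,24,-32,0,-0.11],[1,48,-64,0,-0.22],[1,72,-96,0,-0.33],[1,96,-128,0,-0.44],[1,120,-160,0,-0.56]]])

```text
time: 0.52
eef_pos: [0.2951, 0.4383, 0.2385]
orientation: [[-0.661, 0.75, -0.0], [0.75, 0.661, -0.001], [-0.0, -0.0, -1.0]]
wrist_force: [0.6, 0.0, 0.0]
opening: 0.646
grasp_force: 0.0
```

Emit:
arm_command(series=[[[1,24,-32,0,-0.11],[1,48,-64,0,-0.22],[1,72,-96,0,-0.33],[1,96,-128,0,-0.44],[1,120,-160,0,-0.56]]])

```text
time: 0.93
eef_pos: [0.415, 0.2784, 0.2387]
orientation: [[-0.162, 0.987, -0.0], [0.987, 0.162, -0.0], [-0.0, -0.0, -1.0]]
wrist_force: [1.3, 0.8, -0.8]
opening: 0.268
grasp_force: 0.0
```

Emit:
arm_command(series=[[[1,24,-32,0,-0.11],[1,48,-64,0,-0.22],[1,72,-96,0,-0.33],[1,96,-128,0,-0.44],[1,120,-160,0,-0.56]]])

```text
time: 1.35
eef_pos: [0.535, 0.1185, 0.2386]
orientation: [[0.387, 0.922, -0.001], [0.922, -0.387, 0.0], [-0.0, -0.001, -1.0]]
wrist_force: [0.9, 0.4, 0.2]
opening: 0.003
grasp_force: 0.0
```

Yaw is now -22.8°, aligned with the case.

Emit:
arm_command(series=[[[1,20,-29,-20,0],[1,40,-58,-40,0],[1,40,-58,-60,0],[1,40,-58,-60,0],[1,40,-58,-60,0]]])

```text
time: 1.77
eef_pos: [0.5731, 0.0627, 0.1778]
orientation: [[0.382, 0.924, -0.004], [0.924, -0.382, 0.0], [-0.001, -0.003, -1.0]]
wrist_force: [-0.1, 1.1, -0.2]
opening: 0.004
grasp_force: 0.0
```

```bash
python3 - <<'E'
from h import *
o=ctrl.get_obs();print(o["eef_pos"])
p,im,d=save("wrist","w1")
print(p)
print("tip proj",proj(p,o["eef_pos"]),"pad",proj(p,[.5747,.0608,.0435]))
E
```

```text
[0.57313415 0.06272487 0.17776742]
{'fx': 305.51728432410886, 'fy': 305.51728432410886, 'cx': 276.4256352427439, 'cy': 209.05802472640713, 'view': array([[ 0.9242705 , -0.38172407, -0.00328432, -0.5060252 ],
       [-0.36532516, -0.88699392,  0.28245233,  0.24416836],
       [-0.11073202, -0.25986251, -0.95927571,  0.40988863],
       [ 0.        ,  0.        ,  0.        ,  1.        ]])}
tip proj (np.float64(274.85274522669687), np.float64(265.2665531297011)) pad (np.float64(278.3317842749262), np.float64(201.19947747550094))
```

View pics/w1.png

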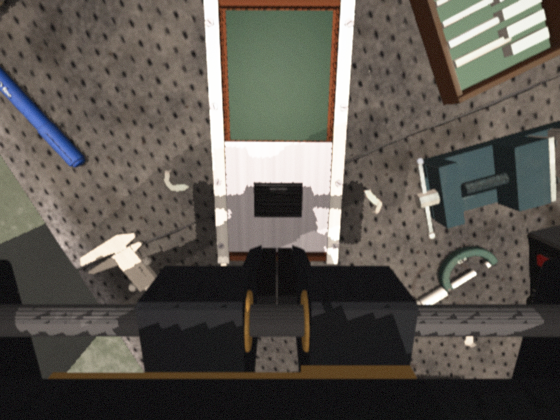

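The wrist view shows the pad centred at (278,200), matching the projected estimate (278,201); the case is aligned. Descending.

Emit:
arm_command(series=[[[1,1,-2,-40,0],[1,1,-2,-80,0],[1,1,-2,-115,0],[1,1,-2,-127,0],[1,1,-2,-127,0]]])

```text
time: 2.23
eef_pos: [0.5736, 0.0618, 0.0503]
orientation: [[0.38, 0.925, -0.004], [0.925, -0.38, 0.0], [-0.001, -0.004, -1.0]]
wrist_force: [-0.6, -0.3, 0.9]
opening: 0.009
grasp_force: 0.0
```

Emit:
arm_command(series=[[[1,0,0,-2,0],[1,0,0,-4,0],[1,0,0,-4,0],[1,0,0,-4,0]]])

```text
time: 2.57
eef_pos: [0.5765, 0.0604, 0.0494]
orientation: [[0.382, 0.924, 0.003], [0.924, -0.382, 0.0], [0.001, 0.003, -1.0]]
wrist_force: [0.2, -0.4, -0.0]
opening: 0.004
grasp_force: 0.0
```

Emit:
arm_command(series=[[[1,0,0,-1,0],[1,0,0,-2,0],[1,0,0,-2,0]]])

```text
time: 2.82
eef_pos: [0.5755, 0.0602, 0.046]
orientation: [[0.382, 0.924, 0.0], [0.924, -0.382, 0.0], [0.0, 0.0, -1.0]]
wrist_force: [-0.1, -0.7, -1.0]
opening: 0.006
grasp_force: 0.0
```

Emit:
arm_command(series=[[[1,0,0,-2,0],[1,0,0,-2,0],[1,0,0,-2,0]]])

```text
time: 3.07
eef_pos: [0.5757, 0.0602, 0.044]
orientation: [[0.382, 0.924, 0.001], [0.924, -0.382, 0.0], [0.0, 0.001, -1.0]]
wrist_force: [-0.6, -0.4, 4.5]
opening: 0.003
grasp_force: 2.1
```

Emit:
arm_command(series=[[[1,0,0,-1,0],[1,0,0,-1,0],[1,0,0,-1,0]]])

```text
time: 3.32
eef_pos: [0.5757, 0.0602, 0.044]
orientation: [[0.382, 0.924, 0.001], [0.924, -0.382, 0.0], [0.001, 0.001, -1.0]]
wrist_force: [-1.9, 0.2, 12.5]
opening: 0.006
grasp_force: 6.3
```

Emit:
arm_command(series=[[[1,0,0,-0.4,0],[1,1,2,-0.4,0],[1,2,5,-0.4,0],[1,3,7,-0.4,0],[1,4,9.5,-0.4,0]]])

```text
time: 3.73
eef_pos: [0.5801, 0.0671, 0.044]
orientation: [[0.384, 0.923, 0.002], [0.923, -0.384, -0.003], [-0.002, 0.003, -1.0]]
wrist_force: [-1.9, -4.8, 14.0]
opening: 0.003
grasp_force: 7.3
```

Emit:
arm_command(series=[[[1,2,5,0,0],[1,4,10,0,0],[1,6,15,0,0],[1,8.5,20,0,0],[1,11,26,0,0]]])

```text
time: 4.15
eef_pos: [0.5914, 0.093, 0.044]
orientation: [[0.384, 0.923, 0.002], [0.923, -0.384, -0.003], [-0.002, 0.003, -1.0]]
wrist_force: [-1.7, -4.0, 13.9]
opening: 0.008
grasp_force: 6.8
```

Emit:
arm_command(series=[[[1,2,5,0,0],[1,4,10,0,0],[1,6,15,0,0],[1,8.5,20,0,0],[1,11,26,0,0]]])

```text
time: 4.57
eef_pos: [0.6024, 0.119, 0.044]
orientation: [[0.384, 0.923, 0.002], [0.923, -0.384, -0.003], [-0.002, 0.003, -1.0]]
wrist_force: [-1.4, -3.7, 14.2]
opening: 0.006
grasp_force: 6.7
```

Emit:
arm_command(series=[[[1,2,5,0,0],[1,4,10,0,0],[1,6,15,0,0],[1,8.5,20,0,0],[1,11,26,0,0]]])

```text
time: 4.98
eef_pos: [0.6133, 0.1451, 0.044]
orientation: [[0.384, 0.923, 0.002], [0.923, -0.384, -0.003], [-0.002, 0.003, -1.0]]
wrist_force: [-2.2, -4.3, 13.1]
opening: 0.006
grasp_force: 6.6
```

Emit:
arm_command(series=[[[1,1,3,0,0],[1,2,5,0,0],[1,3,7,0,0],[1,3.5,9,0,0],[1,3.5,9,0,0]]])

```text
time: 5.4
eef_pos: [0.6173, 0.1549, 0.044]
orientation: [[0.383, 0.924, 0.003], [0.924, -0.383, -0.002], [-0.001, 0.003, -1.0]]
wrist_force: [-1.5, -2.3, 11.7]
opening: 0.002
grasp_force: 6.1
```

Emit:
arm_command(series=[[[1,0,0,10,0],[1,0,0,30,0],[0,0,0,60,0],[0,-15,-35,95,0],[0,-30,-70,125,0]]])

```text
time: 5.82
eef_pos: [0.5911, 0.1011, 0.1579]
orientation: [[0.377, 0.926, 0.001], [0.926, -0.377, 0.002], [0.002, 0.0, -1.0]]
wrist_force: [-0.0, -0.7, 0.4]
opening: 0.209
grasp_force: 0.0
```

Emit:
arm_command(series=[[[0,-14,-30,5,0],[0,-27,-65,10,0],[0,-27,-65,10,0],[0,-27,-65,10,0],[0,-27,-65,10,0]]])

```text
time: 6.23
eef_pos: [0.5642, 0.0344, 0.1668]
orientation: [[0.382, 0.924, 0.0], [0.924, -0.382, 0.001], [0.001, -0.0, -1.0]]
wrist_force: [0.2, 0.6, -0.1]
opening: 0.497
grasp_force: 0.0
```

```bash
python3 - <<'E'
from h import *
o=ctrl.get_obs();print(o["time"],o["eef_pos"],o["opening"],o["qpos"])
p,im,d=save("wrist","w2")
y=np.array([.387,.922])
for c in(-108,-88,-56,-24,0,57):print(c,np.round(proj(p,[.5945+c*.001*y[0],.1073+c*.001*y[1],.035])))
E
```

```text
6.2333 [0.56416709 0.03444972 0.16679893] 0.4972899480315817 [-0.24913992  0.71657732  0.18239809  1.83089048 -0.2104515   0.61257641
 -0.32979769]
-108 [275. 230.]
-88 [275. 210.]
-56 [275. 177.]
-24 [276. 141.]
0 [276. 113.]
57 [276.  39.]
```

View pics/w2.png

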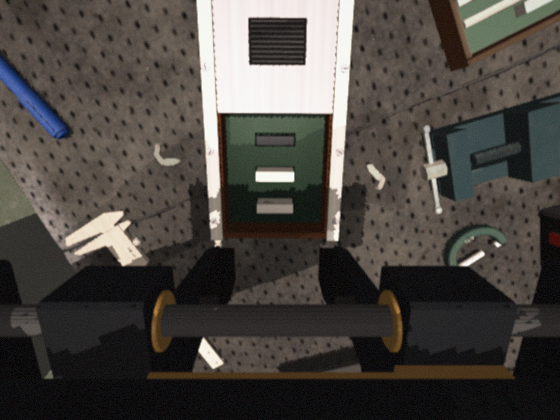

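The cover is open. Pockets from deck side: near-black (275,140), white in the middle (275,175), steel-grey (275,206).

```bash
python3 - <<'E'
from h import *
p=cam("wrist");im=np.load("w2.npz")["im"]
g=im.min(2);m=np.zeros_like(g);m[160:192,240:312]=(g[160:192,240:312]>200)
n,l,s,c=cv2.connectedComponentsWithStats(m);k=1+np.argmax(s[1:,4]);print(s[k],c[k])
x,y,w,h,_=s[k]
# top face at z=.035 (near side face may show below it)
L=ray(p,x,y+h/2,.035);R=ray(p,x+w,y+h/2,.035);C=ray(p,*(c[k]+.5),.035)
print(np.linalg.norm(R-L),(L+R)/2,C,ray(p,x+w/2,y,.035),ray(p,x+w/2,y+h,.035))
print(g[160:192,275])
D=C-ctrl.get_obs()["eef_pos"];print(D*1000)
E
```

```text
[256 172  38  10 373] [274.53619303 176.43967828]
0.034764427684496314 [0.57247385 0.05654867 0.035     ] [0.57252601 0.05658753 0.035     ] [0.57423002 0.06080279 0.035     ] [0.57070184 0.05225469 0.035     ]
[ 54  53  57  58  54  45  55  72  88  94 104 153 218 242 244 242 243 241
 242 244 243 208 108  43  39  46  53  45  37  33  23  21]
[   8.24038937   21.27065751 -131.5335824 ]
```

Emit:
arm_command(series=[[[0,8,22,-25,0],[0,8,22,-60,0],[0,8,22,-85,0],[0,8,22,-100,0],[0,8,22,-100,0]]])

```text
time: 6.7
eef_pos: [0.5697, 0.0579, 0.063]
orientation: [[0.379, 0.925, -0.007], [0.925, -0.379, 0.0], [-0.002, -0.006, -1.0]]
wrist_force: [0.9, 0.1, 0.6]
opening: 0.501
grasp_force: 0.0
```

```bash
python3 - <<'E'
from h import *
o=ctrl.get_obs();print((np.array([.5725,.0563,.0155])-o["eef_pos"])*1000,o["opening"],o["orientation"][:,0])
E
```

```text
[  2.75501997  -1.59082792 -47.48256304] 0.5010219910397464 [ 0.37912234  0.92534433 -0.00203034]
```

Emit:
arm_command(series=[[[0,0,0,-10,0],[0,0,0,-20,0],[0,0,0,-30,0],[0,0,0,-40,0],[0,0,0,-46,0]]])

```text
time: 7.12
eef_pos: [0.5718, 0.0558, 0.0198]
orientation: [[0.382, 0.924, -0.0], [0.924, -0.382, 0.0], [-0.0, -0.0, -1.0]]
wrist_force: [-0.9, 0.4, 0.1]
opening: 0.496
grasp_force: 0.0
```

Emit:
arm_command(series=[[[0,0,0,-2,0],[0,0,0,-4,0],[0,0,0,-4,0],[0,0,0,-4,0]]])

```text
time: 7.45
eef_pos: [0.5723, 0.0557, 0.017]
orientation: [[0.382, 0.924, 0.001], [0.924, -0.382, 0.0], [0.0, 0.001, -1.0]]
wrist_force: [0.3, -0.2, 1.1]
opening: 0.502
grasp_force: 0.0
```

Emit:
arm_command(series=[[[0.5,0,0,0,0],[1,0,0,0,0],[1,0,0,0,0],[1,0,0,0,0],[1,0,0,0,0]]])

```text
time: 7.87
eef_pos: [0.5721, 0.0558, 0.0171]
orientation: [[0.382, 0.924, 0.0], [0.924, -0.382, 0.0], [0.0, 0.0, -1.0]]
wrist_force: [-0.3, 0.4, 4.4]
opening: 0.39
grasp_force: 30.0
```

Emit:
arm_command(series=[[[1,0,0,0,0],[1,0,0,2,0],[1,0,0,6,0],[1,0,0,12,0],[1,0,0,20,0]]])

```text
time: 8.28
eef_pos: [0.5716, 0.0557, 0.0368]
orientation: [[0.382, 0.924, -0.001], [0.924, -0.382, -0.0], [-0.001, -0.001, -1.0]]
wrist_force: [0.5, -0.2, -0.9]
opening: 0.396
grasp_force: 30.0
```

Emit:
arm_command(series=[[[1,0,0,15,0],[1,0,0,35,0],[1,-2,-10,60,0],[1,-5,-30,80,0],[1,-8,-58,90,0]]])

```text
time: 8.7
eef_pos: [0.5655, 0.0001, 0.1297]
orientation: [[0.378, 0.926, 0.004], [0.926, -0.378, 0.002], [0.004, 0.003, -1.0]]
wrist_force: [0.6, 0.3, -0.6]
opening: 0.392
grasp_force: 30.0
```

Emit:
arm_command(series=[[[1,-4,-30,0,0],[1,-8,-60,0,0],[1,-12,-90,0,0],[1,-17,-120,0,0],[1,-21,-150,0,0]]])

```text
time: 9.12
eef_pos: [0.5425, -0.1537, 0.1275]
orientation: [[0.382, 0.924, 0.0], [0.924, -0.382, -0.0], [-0.0, 0.0, -1.0]]
wrist_force: [0.5, -0.2, -0.8]
opening: 0.397
grasp_force: 30.0
```

Emit:
arm_command(series=[[[1,-4,-30,0,0],[1,-8,-60,0,0],[1,-11,-80,0,0],[1,-12,-90,0,0],[1,-12,-90,0,0]]])

```text
time: 9.53
eef_pos: [0.5303, -0.2455, 0.1274]
orientation: [[0.386, 0.922, 0.001], [0.922, -0.386, -0.002], [-0.002, 0.001, -1.0]]
wrist_force: [-0.3, -0.0, -0.4]
opening: 0.392
grasp_force: 30.0
```

```bash
python3 - <<'E'
from h import *
o=ctrl.get_obs();print(o["time"],o["eef_pos"],o["grasp_force"],o["opening"])
p,im,d=save("wrist","w3")
print(proj(p,[.531,-.242,.03]))
a,_,_=save("top","top3")
E
```

```text
9.5333 [ 0.53028759 -0.24554198  0.12736318] 29.999709371477365 0.3916930678826361
(np.float64(274.3899817975724), np.float64(207.1210891953372))
```

View pics/w3.png

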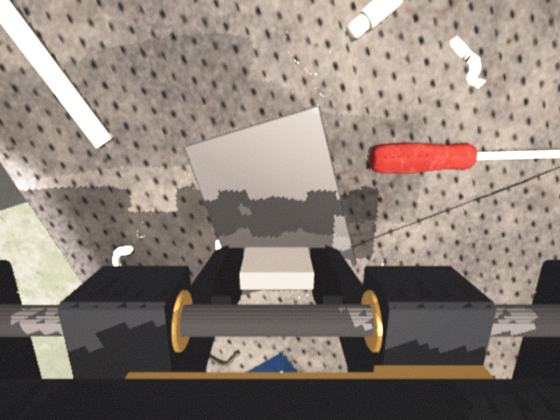

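The block is held, at (277,265); the plate (corners (187,147), (318,108)) is under it and the estimate of its centre holds. Lowering.

Emit:
arm_command(series=[[[1,0,0,-25,0],[1,0,0,-50,0],[1,0,0,-68,0],[1,0,0,-78,0],[1,0,0,-80,0]]])

```text
time: 10.05
eef_pos: [0.5307, -0.2393, 0.045]
orientation: [[0.379, 0.925, -0.003], [0.925, -0.379, 0.003], [0.001, -0.004, -1.0]]
wrist_force: [-0.6, -0.1, -1.5]
opening: 0.394
grasp_force: 30.0
```

Emit:
arm_command(series=[[[1,0,0,-1,0],[1,0,0,-2,0],[1,0,0,-2,0],[1,0,0,-2,0]]])

```text
time: 10.38
eef_pos: [0.5317, -0.2424, 0.0457]
orientation: [[0.382, 0.924, 0.002], [0.924, -0.382, -0.001], [0.0, 0.002, -1.0]]
wrist_force: [0.6, 0.6, -1.0]
opening: 0.393
grasp_force: 30.0
```

Emit:
arm_command(series=[[[1,0,0,-1,0],[1,0,0,-1,0],[1,0,0,-1,0]]])

```text
time: 10.63
eef_pos: [0.5311, -0.2424, 0.044]
orientation: [[0.382, 0.924, 0.0], [0.924, -0.382, -0.0], [0.0, 0.0, -1.0]]
wrist_force: [-0.3, -1.2, -0.8]
opening: 0.392
grasp_force: 30.0
```

Emit:
arm_command(series=[[[1,0,0,-1,0],[1,0,0,-1,0],[1,0,0,-1,0]]])

```text
time: 10.88
eef_pos: [0.531, -0.2423, 0.0427]
orientation: [[0.382, 0.924, -0.0], [0.924, -0.382, 0.0], [0.0, -0.0, -1.0]]
wrist_force: [-0.4, 1.5, -0.5]
opening: 0.393
grasp_force: 30.0
```

Emit:
arm_command(series=[[[1,0,0,-1,0],[1,0,0,-1,0],[1,0,0,-1,0]]])

```text
time: 11.13
eef_pos: [0.5311, -0.2423, 0.0421]
orientation: [[0.382, 0.924, 0.0], [0.924, -0.382, -0.0], [0.0, 0.0, -1.0]]
wrist_force: [-1.3, 0.5, 4.5]
opening: 0.391
grasp_force: 30.0
```

Contact (4.5 N). Release slowly to the same 44 mm opening and lift off.

Emit:
arm_command(series=[[[0.15,0,0,0,0],[0,0,0,0,0],[0,0,0,0,0],[-0.1,0,0,0,0],[-0.1,0,0,0,0]]])

```text
time: 11.55
eef_pos: [0.531, -0.2423, 0.0416]
orientation: [[0.382, 0.924, -0.0], [0.924, -0.382, 0.0], [-0.0, -0.0, -1.0]]
wrist_force: [0.0, 0.1, -0.2]
opening: 0.552
grasp_force: 0.0
```

Emit:
arm_command(series=[[[-0.1,0,0,5,0],[-0.1,0,0,15,0],[-0.1,0,0,35,0],[-0.1,0,0,65,0],[-0.1,2,10,90,0]]])

```text
time: 11.97
eef_pos: [0.5324, -0.2349, 0.1339]
orientation: [[0.385, 0.923, 0.0], [0.923, -0.385, -0.002], [-0.002, 0.001, -1.0]]
wrist_force: [0.7, -0.9, -0.0]
opening: 0.546
grasp_force: 0.0
```

Emit:
arm_command(series=[[[0.5,7,35,10,0],[1,14,70,10,0],[1,20,105,10,0],[1,27,140,10,0],[1,34,175,10,0]]])

```text
time: 12.38
eef_pos: [0.5674, -0.0556, 0.143]
orientation: [[0.382, 0.924, 0.001], [0.924, -0.382, 0.0], [0.001, 0.001, -1.0]]
wrist_force: [1.1, -0.3, -0.3]
opening: 0.192
grasp_force: 0.0
```

Emit:
arm_command(series=[[[1,8,35,0,0],[1,15,70,0,0],[1,22,100,0,0],[1,25,114,0,0],[1,25,114,0,0]]])

```text
time: 12.8
eef_pos: [0.5927, 0.0618, 0.1423]
orientation: [[0.376, 0.927, 0.001], [0.927, -0.376, 0.003], [0.003, 0.0, -1.0]]
wrist_force: [-0.5, -0.2, -0.1]
opening: 0.005
grasp_force: 0.0
```

```bash
python3 - <<'E'
from h import *
o=ctrl.get_obs();print(o["time"],o["eef_pos"],o["opening"])
p,im,d=save("wrist","w4");s,_,_=save("top","t4")
a=cv2.imread("pics/w4.png");b=cv2.imread("pics/t4.png")[170:240,300:390]
sc=save("scene","s4")[1][230:310,270:370,::-1]
b=cv2.resize(b,(240,187),interpolation=2);sc=cv2.resize(sc,(240,192),interpolation=2)
o_=np.zeros((420,800,3),np.uint8);o_[:,:560]=a;o_[:187,560:]=b;o_[190:382,560:]=sc;cv2.imwrite("pics/v4.png",o_)
E
```

```text
12.8 [0.59267224 0.0618104  0.14225549] 0.005165720669308466
```

View pics/v4.png

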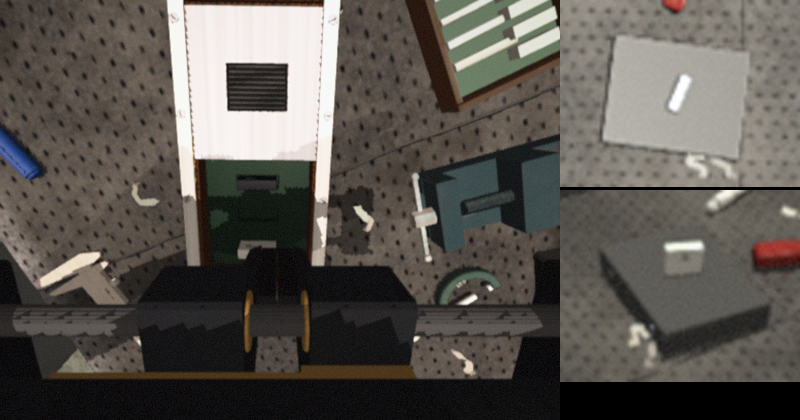

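The white block stands upright in the middle of the granite plate (insets). The cover stays open with its pad at (257,87), and the dark and steel gauges are still in their pockets. Now I'll measure the pad.

```bash
python3 - <<'E'
from h import *
p,im,d=save("wrist","w5");o=ctrl.get_obs()
g=im.sum(2);m=np.zeros(g.shape,np.uint8);m[55:120,215:300]=g[55:120,215:300]<250
n,l,s,c=cv2.connectedComponentsWithStats(m);k=1+np.argmax(s[1:,4]);x,y,w,h,_=s[k];print(s[k])
P=ray(p,x+w/2,y+h/2,.0435);print(P,(P-o["eef_pos"])*1000,o["eef_pos"])
r=(P[:2]-[.5945,.1073])@np.array([.387,.922]);print("case y mm",r*1000)
E
```

```text
[ 221   55   62   44 2669]
[0.6155282  0.15517588 0.0435    ] [ 23.86933306 101.95629514 -98.58801668] [0.59165887 0.05321959 0.14208802]
case y mm 52.279475527435004
```

Emit:
arm_command(series=[[[1,8,34,-10,0],[1,16,68,-25,0],[1,25,101,-45,0],[1,25,101,-75,0],[1,25,101,-92,0]]])

```text
time: 13.42
eef_pos: [0.6162, 0.1583, 0.0474]
orientation: [[0.381, 0.925, -0.002], [0.925, -0.381, 0.0], [-0.001, -0.002, -1.0]]
wrist_force: [-0.7, -1.2, -0.8]
opening: 0.001
grasp_force: 0.0
```

Emit:
arm_command(series=[[[1,0,0,-1,0],[1,0,0,-2,0],[1,0,0,-2,0],[1,0,0,-2,0],[1,0,0,-2,0]]])

```text
time: 13.83
eef_pos: [0.6182, 0.157, 0.0493]
orientation: [[0.383, 0.924, 0.003], [0.924, -0.383, 0.0], [0.001, 0.002, -1.0]]
wrist_force: [-0.2, 0.2, -0.7]
opening: 0.003
grasp_force: 0.0
```

Emit:
arm_command(series=[[[1,-1,-1,-1,0],[1,-1,-1.5,-2,0],[1,-1,-1.5,-3,0],[1,-1,-1.5,-3.5,0],[1,-1,-1.5,-3.5,0]]])

```text
time: 14.25
eef_pos: [0.6159, 0.1562, 0.0441]
orientation: [[0.382, 0.924, -0.0], [0.924, -0.382, -0.0], [-0.0, -0.0, -1.0]]
wrist_force: [0.1, 0.6, -0.1]
opening: 0.007
grasp_force: 0.0
```

Emit:
arm_command(series=[[[1,0,0,-1,0],[1,0,0,-1,0],[1,0,0,-1,0]]])

```text
time: 14.5
eef_pos: [0.616, 0.1563, 0.044]
orientation: [[0.382, 0.924, 0.0], [0.924, -0.382, 0.0], [0.0, -0.0, -1.0]]
wrist_force: [-1.3, -0.2, 6.0]
opening: 0.008
grasp_force: 3.1
```

Emit:
arm_command(series=[[[1,0,0,-1.1,0],[1,-1,-2,-1.1,0],[1,-2,-5,-1.1,0],[1,-3,-7,-1.1,0],[1,-4,-9.5,-1.1,0]]])

```text
time: 14.92
eef_pos: [0.6137, 0.1503, 0.044]
orientation: [[0.38, 0.925, 0.004], [0.925, -0.38, 0.005], [0.006, 0.002, -1.0]]
wrist_force: [-0.7, 5.1, 10.6]
opening: 0.006
grasp_force: 4.9
```

Emit:
arm_command(series=[[[1,-2,-5,0,0],[1,-4,-10,0,0],[1,-6,-15,0,0],[1,-8.5,-20,0,0],[1,-11,-26,0,0]]])

```text
time: 15.33
eef_pos: [0.6029, 0.1244, 0.044]
orientation: [[0.38, 0.925, 0.005], [0.925, -0.38, 0.005], [0.006, 0.002, -1.0]]
wrist_force: [-0.2, 5.8, 10.3]
opening: 0.006
grasp_force: 5.2
```

Emit:
arm_command(series=[[[1,-2,-5,-0.6,0],[1,-4,-10,-0.6,0],[1,-6,-15,-0.6,0],[1,-8.5,-20,-0.6,0],[1,-11,-26,-0.6,0]]])

```text
time: 15.75
eef_pos: [0.5922, 0.099, 0.0439]
orientation: [[0.379, 0.925, 0.005], [0.925, -0.379, 0.006], [0.007, 0.003, -1.0]]
wrist_force: [-0.8, 6.8, 15.3]
opening: 0.005
grasp_force: 7.6
```

Emit:
arm_command(series=[[[1,-2,-5,0,0],[1,-4,-10,0,0],[1,-6,-15,0,0],[1,-8.5,-20,0,0],[1,-11,-26,0,0]]])

```text
time: 16.17
eef_pos: [0.5813, 0.0729, 0.0439]
orientation: [[0.379, 0.925, 0.005], [0.925, -0.379, 0.005], [0.007, 0.003, -1.0]]
wrist_force: [-1.1, 6.4, 15.9]
opening: 0.01
grasp_force: 8.1
```

```bash
python3 - <<'E'
from h import *
o=ctrl.get_obs();print(o["time"],o["eef_pos"],o["wrist_force"])
print("tip case y",(o["eef_pos"][:2]-np.array([.5945,.1073]))@np.array([.387,.922])*1000)
E
```

```text
16.1667 [0.58127048 0.07285627 0.04393926] [-1.13432628  6.35391043 15.88657673]
tip case y -36.876940633355346
```

Emit:
arm_command(series=[[[1,-1,-3,0,0],[1,-2,-5.5,0,0],[1,-3.5,-8,0,0],[1,-4.5,-10.5,0,0],[1,-5.5,-13,0,0]]])

```text
time: 16.58
eef_pos: [0.5757, 0.0597, 0.0439]
orientation: [[0.38, 0.925, 0.005], [0.925, -0.38, 0.005], [0.007, 0.003, -1.0]]
wrist_force: [-0.8, 6.8, 16.8]
opening: 0.008
grasp_force: 8.4
```

Emit:
arm_command(series=[[[1,-0.4,-0.9,0,0],[1,-0.8,-1.8,0,0],[1,-1.2,-2.8,0,0],[1,-1.2,-2.8,0,0]]])

```text
time: 16.92
eef_pos: [0.5745, 0.0568, 0.0439]
orientation: [[0.38, 0.925, 0.005], [0.925, -0.38, 0.005], [0.007, 0.003, -1.0]]
wrist_force: [-1.1, 6.3, 17.8]
opening: 0.002
grasp_force: 8.5
```

Emit:
arm_command(series=[[[1,-0.4,-0.9,0,0],[1,-0.8,-1.8,0,0],[1,-0.8,-1.8,0,0]]])

```text
time: 17.17
eef_pos: [0.5745, 0.0567, 0.0439]
orientation: [[0.379, 0.926, 0.007], [0.926, -0.379, 0.007], [0.009, 0.003, -1.0]]
wrist_force: [0.4, 8.9, 15.3]
opening: 0.005
grasp_force: 7.8
```

Emit:
arm_command(series=[[[1,-0.4,-0.9,0,0],[1,-0.8,-1.8,0,0],[1,-0.8,-1.8,0,0]]])

```text
time: 17.42
eef_pos: [0.5745, 0.0567, 0.044]
orientation: [[0.377, 0.926, 0.008], [0.926, -0.377, 0.009], [0.011, 0.004, -1.0]]
wrist_force: [1.0, 11.2, 14.2]
opening: 0.003
grasp_force: 7.2
```

It has hit the end stop: the tip no longer moves and the force rises. Lifting off and checking.

Emit:
arm_command(series=[[[1,0.5,1.2,0,0],[1,0.5,1.2,3,0],[1,0.5,1.2,15,0],[1,0,-10,50,0],[1,-10,-40,90,0]]])

```text
time: 17.83
eef_pos: [0.563, 0.0178, 0.1247]
orientation: [[0.377, 0.926, -0.001], [0.926, -0.377, 0.002], [0.001, -0.001, -1.0]]
wrist_force: [2.1, 0.0, 0.5]
opening: 0.005
grasp_force: 0.0
```

Emit:
arm_command(series=[[[1,-10,-20,20,0],[1,-20,-45,40,0],[1,-20,-45,40,0],[1,-20,-45,40,0],[1,-20,-45,40,0]]])

```text
time: 18.25
eef_pos: [0.5424, -0.03, 0.1643]
orientation: [[0.382, 0.924, -0.0], [0.924, -0.382, 0.0], [0.0, -0.0, -1.0]]
wrist_force: [0.4, 0.2, -0.7]
opening: 0.005
grasp_force: 0.0
```

```bash
python3 - <<'E'
from h import *
o=ctrl.get_obs();print(o["time"],o["eef_pos"],o["wrist_force"])
p,im,d=save("wrist","w6")
g=im.sum(2);e=[.5945,.1073]
y=np.array([.387,.922])
for c in(-108,-54,0):print(c,np.round(proj(p,[e[0]+c*.001*y[0],e[1]+c*.001*y[1],.042])))
b=save("top","t6")[1][140:240,160:390,::-1];b=cv2.resize(b,None,fx=2.43,fy=2.43,interpolation=2)
out=np.zeros((420,800,3),np.uint8);out[:,:400]=im[:,80:480,::-1];b=cv2.resize(b,(400,174));out[:174,400:]=b
cv2.imwrite("pics/v6.png",out)
E
```

```text
18.25 [ 0.54239304 -0.03001488  0.16432153] [ 0.40809929  0.23592736 -0.66484636]
-108 [270. 160.]
-54 [270.  94.]
0 [270.  20.]
```

View pics/v6.png

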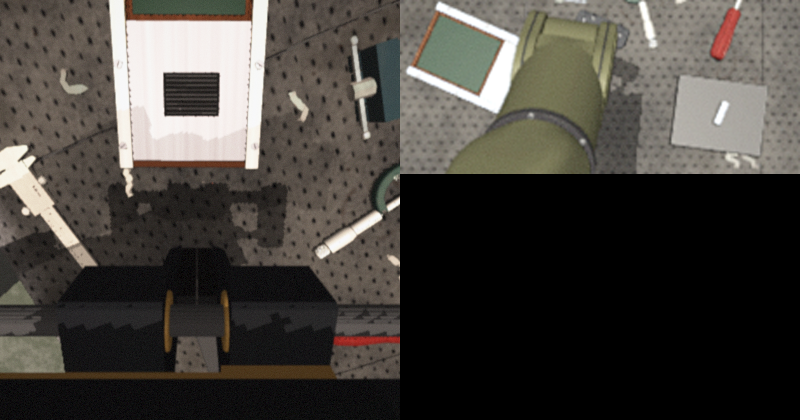

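The cover is fully shut: its front edge meets the end wall at row 161 with no dark gap, and the pad is centred at (271,94), as predicted. The white block still stands on the plate, and the gripper is clear of everything.

```bash
python3 -c "
from rig import ctrl
print(ctrl.finish_job())"
```

```text
the job is handed in; nothing more can be done
None
```

The white gauge block, which was in the middle pocket, now stands upright in the middle of the granite plate; the cover is shut against its end stop, the gripper touches nothing, and the job was handed in at about 18 s.

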